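Take the stop out of the T-slot table and pack it away

ROBOT

A 7-joint arm with a two-finger parallel gripper is mounted at the origin on the work surface. World frame = base frame: x ahead of the robot, y to its left, z up, the work surface at z = 0. Lengths are in m, angles in rad, forces in N, time in s.
With the tool pointing down it reaches from about 0.4 to 0.925 m from the base axis. Payload 5.6 kg.
Tool frame: the origin (TCP) lies where the fingers leave the gripper's body, on its centre line; the fingertips stand 73 mm ahead of it and the grasp point (between the pads) lies env.hold_point_z ahead of it (env.hold_point_z is the distance from the TCP to the grasp point, in m); z points along the fingers, y is the line along which they close (so a half turn about z gives the same grasp; the last joint's range is limited). The gripper opens to 85 mm and grips with 20 to 120 N. Pads are 22 mm wide; open, the fingers measure 114 mm over their backs; the gripper's body (76 mm by 85 mm) begins 54 mm behind the grasp point. The pads swing forward as they close: fully open they stand 13 mm farther back than shut.
Start: joints at [-0.043, 0.468, -0.012, 1.603, 0.006, 1.071, -0.056], TCP at [0.65, -0, 0.304] pointing down, gripper open.
Joint ranges: [-2.53, 2.53], [-0.31, 2.02], [-1.57, 1.55], [0.28, 2.44], [-1.29, 4.43], [0.15, 1.84], [-2.92, 2.92]. Speed limits (rad/s): [2.57, 2.57, 3.14, 3.14, 3.14, 3.14, 3.14].

INTERFACE

Orientations are given as [roll, pitch, yaw] about the fixed x, y, z axes, in that order (R = Rz(yaw) Ry(pitch) Rx(roll)).
In Python, from bench import get_obs, optics, job, env gives the robot as it stands.
- The arm moves only by the shell command python3 -m crank 'ROWS'. ROWS is JSON, a list of rows, each a list of 3 entries, a list of its own where there are three numbers: the closure, from -1 (fully open) to 1 (shut), then the shift along the tool's x, y, z in cm, then the turn, a rotation vector about the tool's x, y, z in rad. A call has 1 to 10 rows; each row shifts and turns the commanded pose from where the row before left it, along the tool's axes as they then stand; what a row does not reach is not made up. A row lasts 1/8 s, in which the tool goes at most 62.5 mm and 10.7 degrees, less where a joint would pass 70% of its speed; a pose out of reach is approached as far as the arm can. A call with a gripper value outside its range is refused whole. The fingers move at their own pace and stop on an object; the grip force is fixed at half the most. Time passes only in rows, so rows that do not move let the fingers close. It gives the time, the measured TCP pose, the force, the opening and the grip force at its end, in the units of the state.
- get_obs(): the state, without advancing time (a new reading comes with each control period).
- optics.capture(name): name is "scene" or "side" or "wrist"; returns a dict with "image" (400x640x3 uint8, red, green, blue), "fovy" (degrees; the focal length in pixels is half the picture's height over the tangent of half this angle, whatever the lens; pixels are square), "cx", "cy" (the principal point, pixels), "D" ([k1, k2, p1, p2, k3] as OpenCV has them; the pictures are not rectified), "R" (3x3) and "t" (3): a world point X has camera coordinates R X + t. Camera axes: x right, y down, z forward; pixel columns grow to the right and rows downward; lengths in m; the calibration is good to about 2 mm. A picture is of the moment at which its call begins. There is no depth.
- job.job_done(): hands the job in; it is judged then, once.
The state is a dict: "time_s": time; "qpos": joint angles; "dq": joint speeds; "joint_efforts": joint torques, N m; "tcp_pos": TCP position; "tool_rot": TCP orientation; "contact_force": force on the tool from outside, world axes, zero at the start; "wrist_torque": the same for the moment, N m; "grip_width": finger opening in m; "grip_force": force on a finger pad.
Only numpy, scipy, OpenCV 4.12 (cv2) and the standard library are available. Lean on these libraries where they do the work, as an engineer would, in place of code of your own. Each camera call takes 0.05 s, during which the arm holds its last target. There are 200 camera calls.

TASK

The long stop bar on the T-slot table is finished with: slide it along its slot to the open trough at the table's end, lift it out there, set it gently down inside the open carton and then fold the carton's two long flaps down shut. Leave the three clamp bolts where they stand in the slots, and the glue bottle too.

Things in the scene. Friction and masses are not known exactly. Their poses are not given: they have to be found in the camera images.
- slot_table: grey steel T-slot work table fixed to the bench, 136 wide (its x; 168 over four lugs 10 high) x 330 long (its y) x 34 mm high; origin under its centre. Two T-slots run along its y, at x = -32 and +32 mm, mouth 14 wide, below it 26 wide and 10 mm high, slot floor 8 mm above the bench. They are closed at the -y end (y = -155 mm) and open into a trough at y = +88 mm
- fence_end (a point): a guide fence, 14 wide x 20 mm high, is fixed on the slot table's top face along its middle (x = 0), from y = -150 to y = +25 mm; this point is the top of its end nearest the trough, 54 mm above the bench
- trough (a point): middle of the trough's floor, on the slot table's centre line, 123 mm along its +y, 8 mm above the bench. The trough crosses the whole table from y = +88 to +157 mm, level with the slot floors, open above, with low rims 18 mm above the bench
- stop: the stop, plain steel, 0.17 to 0.35 kg, 51.5 mm high: a bar 24 wide (its x) x 92 long (its y) x 24 mm high on a neck 10.5 x 44 mm and a T-foot 22 x 48 x 7 mm high. Origin under the foot's centre. It starts upright in either slot, its y along the slot, not clamped, and can be lifted only when its whole foot is in the trough (origin at y = +112 to +133 mm of the table)
- stop_bar (a point): centre of the stop's bar, 39.5 mm above the stop's origin; the bar reaches from 27.5 to 51.5 mm above that origin, so it clears the slot table's top face by 1.5 mm
- clamp_bolt_1: T-bolt with washer (28 mm across) and hexagon nut standing loose in a slot, to be left alone; 68 mm high in all, 42 mm above the slot table's top face; origin under its foot's centre (8 mm above the bench). It is in the other slot from the stop, about abreast of it
- clamp_bolt_2: like clamp_bolt_1; near the closed end of the slot at x = -32 mm
- clamp_bolt_3: like clamp_bolt_1; near the closed end of the slot at x = +32 mm. So one of the two stands behind the stop in its own slot, at least 35 mm from the bar
- carton: open cardboard carton fixed to the bench, 134 (its x) x 204 (its y) x 76 mm high, walls and floor 4 mm; origin under its centre. Its two short flaps are already folded in and cover 38 mm of the mouth at each y end, leaving 128 mm free in y and the full 126 mm in x
- flap_a (a joint): hinge angle of the long flap on the carton's -x side, 0 = folded down shut, 1.57 = upright, more = leaning outwards (up to 2.45 at the start); the flap is 64 mm deep (from the hinge), 200 mm long and 3 mm thick, moves freely with slight friction (about 0.5 N at its edge) and stays where it is left
- flap_b (a joint): the same for the long flap on the carton's +x side
- flap_a_hinge (a point): middle of flap a's hinge line, on the carton at x = -66 mm, 76.5 mm above the bench; the hinge runs along the carton's y
- flap_b_hinge (a point): middle of flap b's hinge line, on the carton at x = +66 mm, 76.5 mm above the bench
- flap_a_edge (a point): middle of flap a's free edge
- flap_b_edge (a point): middle of flap b's free edge
- glue: white glue bottle with black cap, 36 mm across, 105 mm high, standing loose on the bench, to be left alone; origin under its centre
Not all that is in view belongs to the job. Leave any blue or orange look-alike of the stop alone. Of the things shaped like the carton, the cardboard one is meant.

How it is judged:
On the way, in this order (a step that is already met when the one before it is completed fails the run):
1. the stop has been slid along its slot until its whole foot stands in the trough (y of stop in the frame of slot_table between 0.109 and 0.138 m and z of stop in the frame of slot_table below 0.014 m), for 0.1 s.
2. the stop is set down and released inside the carton, both long flaps still open (x of stop_bar in the frame of carton between -0.06 and 0.06 m and y of stop_bar in the frame of carton between -0.092 and 0.092 m and z of stop_bar in the frame of carton below 0.06 m and linear speed of stop below 0.03 m/s and contact force between stop and the fingers below 0.1 N and value of joint each of flap_a, flap_b above 1 rad), for 0.2 s.
At the end, for the whole second after the job is handed in: the stop rests inside the carton below its rim, both long flaps are folded down to within 0.15 rad (about 10 mm at the edge) of shut, and the clamp bolts (12 mm) and the glue bottle (15 mm) are where they were (x of stop_bar in the frame of carton between -0.06 and 0.06 m and y of stop_bar in the frame of carton between -0.092 and 0.092 m and z of stop_bar in the frame of carton between 0 and 0.06 m and linear speed of stop below 0.03 m/s and value of joint each of flap_a, flap_b below 0.15 rad and distance of each of clamp_bolt_1, clamp_bolt_2, clamp_bolt_3 from where it was at the start of the episode below 0.012 m and distance of glue from where it was at the start of the episode below 0.015 m); the robot touches nothing.
It fails at once if a clamp bolt is pushed out of its place (over 12 mm) (distance of any of clamp_bolt_1, clamp_bolt_2, clamp_bolt_3 from where it was at the start of the episode above 0.012 m).
It fails at once if the glue bottle is shoved or knocked over (distance of glue from where it was at the start of the episode above 0.015 m or angle between glue's own z axis and vertical above 0.3 rad).
It fails at once if the stop is dropped or thrown into the carton (faster than 0.8 m/s between its walls) (x of stop_bar in the frame of carton between -0.063 and 0.063 m and y of stop_bar in the frame of carton between -0.098 and 0.098 m and z of stop_bar in the frame of carton below 0.1 m and linear speed of stop above 0.8 m/s).
It also fails if it takes over 58 s, if anything falls off the work surface, if the arm or the gripper's body presses on something with over 40 N, if the wrist force passes 120 N, or if a joint passes its speed limit or range.

## Working session

There is one attempt and no reset: what is moved stays moved. The work goes in short steps, Python scripts to look and compute and a shell command to move; the robot and the scene stay as the last step left them, time stands still between calls to the robot, and variables do not carry over. Pictures are saved under pics/ and viewed, at most 10 in all, crops included, and the job is handed in when it is done.

```bash
ls; mkdir -p pics; cat > h.py <<'E'
import numpy as np, cv2
from bench import get_obs, optics, job, env
def K(c):
    f=200/np.tan(np.radians(c["fovy"])/2); return np.array([[f,0,c["cx"]],[0,f,c["cy"]],[0,0,1]])
def ray(c,p):
    u=cv2.undistortPoints(np.array([[p]],float),K(c),np.array(c["D"],float))[0,0]
    R=np.array(c["R"]); return -R.T@np.array(c["t"]), R.T@np.array([u[0],u[1],1])
def onz(c,p,z):
    o,d=ray(c,p); return o+d*(z-o[2])/d[2]
def proj(c,X):
    return cv2.projectPoints(np.array(X,float).reshape(-1,1,3),cv2.Rodrigues(np.array(c["R"]))[0],np.array(c["t"],float),K(c),np.array(c["D"],float))[0][:,0]
def save(c,n): cv2.imwrite(n,cv2.cvtColor(c["image"],cv2.COLOR_RGB2BGR))
E
python3 - <<'E'
from h import *
import pickle
a={n:optics.capture(n) for n in("scene","side","wrist")}
pickle.dump(a,open("c0.pkl","wb"))
save(a["scene"],"pics/scene0.png");save(a["side"],"pics/side0.png")
for n in a: print(n,-np.array(a[n]["R"]).T@np.array(a[n]["t"]),a[n]["fovy"])
print(env.hold_point_z,get_obs())
E
```

```text
pics
scene [ 0.9534744  -0.7876488   1.06865851] 44.752307501655
side [0.50104662 0.51500005 0.80317252] 56.77044364018999
wrist [0.6487942  0.07460355 0.37245538] 60.33677990670324
0.0539 {'time_s': 0.15, 'qpos': array([-0.04296617,  0.46818796, -0.0116091 ,  1.60341325,  0.00601785,
        1.07140792, -0.05629144]), 'dq': array([-0.00174856, -0.00160142, -0.00111053, -0.00208557,  0.00014006,
       -0.00020577,  0.00214006]), 'joint_efforts': array([ 7.85188859e-04, -5.32791960e+01,  2.14623066e-02, -2.51555961e+01,
        1.13295941e-02,  5.56105006e-03, -3.78186076e-05]), 'tcp_pos': array([ 6.49667882e-01, -7.69834374e-05,  3.03148125e-01]), 'tool_rot': array([-3.14021527e+00,  1.17867058e-04,  1.57072022e+00]), 'contact_force': array([-0.49891118,  1.05723423,  0.06323409]), 'wrist_torque': array([ 0.01757233,  0.02228559, -0.07493125]), 'grip_force': 0.0, 'grip_width': 0.08531912331063093}
```

View pics/scene0.png

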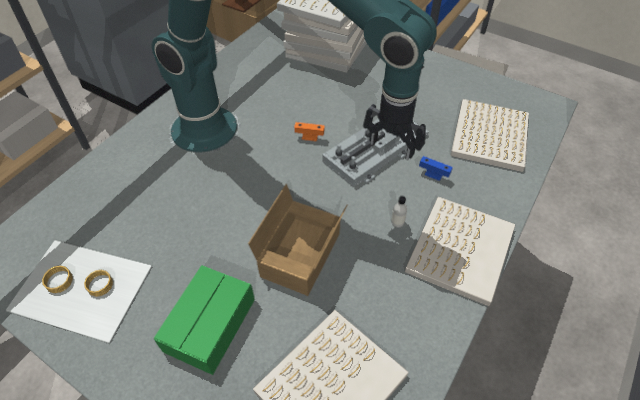

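View pics/side0.png

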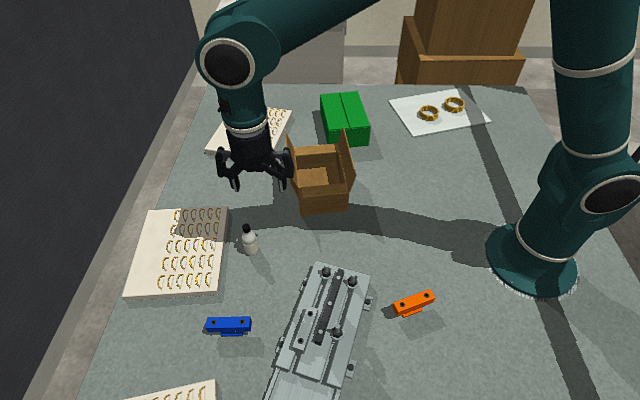

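The pictures could offer three stops: blue at side (228,325), orange at side (413,303), and the plain steel one in the table slot near side (303,325). The fence at (328,300) is dark. I'll take the steel one. For the carton, I'll take the cardboard one at side (322,180), not the green box. Next is a close crop to check.

```bash
python3 - <<'E'
from h import *
import pickle
a=pickle.load(open("c0.pkl","rb"))
im=cv2.cvtColor(a["side"]["image"],cv2.COLOR_RGB2BGR)[250:400,240:400]
s=cv2.cvtColor(a["scene"]["image"],cv2.COLOR_RGB2BGR)[90:300,240:440]
cv2.imwrite("pics/cropA.png",cv2.resize(im,None,fx=4,fy=4,interpolation=cv2.INTER_CUBIC)[:600])
cv2.imwrite("pics/cropB.png",cv2.resize(s,None,fx=2.8,fy=2.8,interpolation=cv2.INTER_CUBIC)[:600])
E
```

```text
(no output)
```

View pics/cropA.png

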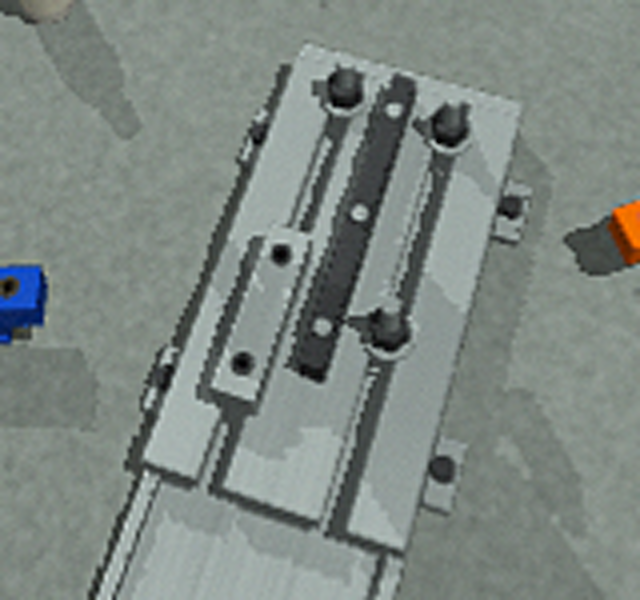

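View pics/cropB.png

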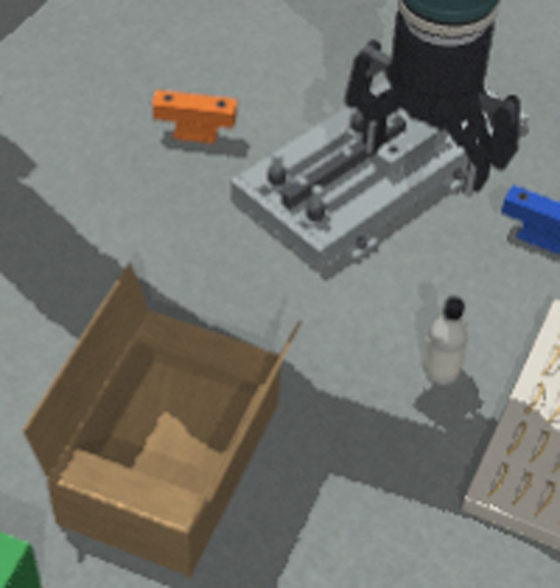

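```bash
python3 - <<'E'
from h import *
import pickle
a=pickle.load(open("c0.pkl","rb"));s=a["side"];b=a["scene"]
A=lambda p,z:onz(s,(240+p[0]/4-.4,250+p[1]/4-.4),z)
B=lambda p,z:onz(b,(240+p[0]/2.8-.3,90+p[1]/2.8-.3),z)
for n,p,z in [("tbl CL",(303,42),.034),("tbl CR",(520,102),.034),("tr L",(143,468),.034),("tr R",(403,552),.034),("fence L",(292,370),.054),("fence R",(325,382),.054),("hole1",(282,254),.0595),("hole2",(242,364),.0595),("barTL",(258,235),.0595),("barTR",(311,232),.0595),("barBR",(253,401),.0595),("barBL",(212,390),.0595),("bolt1",(392,325),.06),("bolt2",(345,85),.06),("bolt3",(452,122),.06)]: print(n,A(p,z).round(4))
for n,p,z in [("cart nearL",(50,480),.076),("farR",(280,355),.076),("nearR",(195,527),.076),("bot nearR",(190,576),0),("bot nearL",(60,525),0),("bot farR",(278,415),0),("glue",(445,380),0),("gluecap",(455,305),.1)]: print(n,B(p,z).round(4))
E
```

```text
tbl CL [0.5379 0.0391 0.034 ]
tbl CR [0.4095 0.0765 0.034 ]
tr L [0.607  0.2861 0.034 ]
tr R [0.4784 0.3206 0.034 ]
fence L [0.5345 0.2429 0.054 ]
fence R [0.5178 0.2484 0.054 ]
hole1 [0.5424 0.1845 0.0595]
hole2 [0.5594 0.2427 0.0595]
barTL [0.5556 0.1743 0.0595]
barTR [0.5276 0.1718 0.0595]
barBR [0.5528 0.2607 0.0595]
barBL [0.5734 0.2559 0.0595]
bolt1 [0.4845 0.2209 0.06  ]
bolt2 [0.5116 0.083  0.06  ]
bolt3 [0.4512 0.1049 0.06  ]
cart nearL [ 0.489  -0.3455  0.076 ]
farR [ 0.5866 -0.1248  0.076 ]
nearR [ 0.6194 -0.3176  0.076 ]
bot nearR [ 0.6171 -0.3253  0.    ]
bot nearL [ 0.4897 -0.345   0.    ]
bot farR [ 0.5939 -0.1369  0.    ]
glue [ 0.7104 -0.015   0.    ]
gluecap [ 0.7025 -0.0054  0.1   ]
```

Crop A shows the steel stop in the +x slot, with screw holes at (282,254) and (242,364). The dark fence sits beside it, the three bolts are at (392,325), (345,85) and (452,122), and the trough is at the bottom. Crop B shows the cardboard carton with both long flaps open.

The measured table size is 134 x 255 mm against 136 x 253 mm given. That puts the table at about (0.5185, 0.218) with yaw -15.7°, and the stop at table (32, 5) mm. I'll grip the bar at its trough end, at y = +40 mm, clear of the fence.

```bash
python3 -m crank '[[-1,[4.1,-1.5,0.9],[0,0,0]],[-1,[4.1,-1.5,0.9],[0,0,0]],[-1,[4.1,-1.5,0.9],[0,0,0]],[-1,[4.1,-1.5,0.9],[0,0,0]],[-1,[4.1,-1.5,0.9],[0,0,0]],[-1,[4.2,-1.5,0.9],[0,0,0]],[-1,[0,0,0],[0,0,0.137]],[-1,[0,0,0],[0,0,0.137]],[-1,[0,0,0],[0,0,0]]]'
python3 - <<'E'
from h import *
import pickle
o=get_obs();print(o["tcp_pos"],o["tool_rot"])
c=optics.capture("wrist");pickle.dump(c,open("w1.pkl","wb"));save(c,"pics/w1.png")
E
```

```text
time_s: 1.27
tcp_pos: [0.5598, 0.2471, 0.2496]
tool_rot: [-3.141, 0.001, 1.298]
contact_force: [0.2, -0.5, -0.4]
grip_width: 0.0855
grip_force: 0.0
[0.55980035 0.24706255 0.24956262] [-3.14137764e+00  6.94355968e-04  1.29846512e+00]
```

View pics/w1.png

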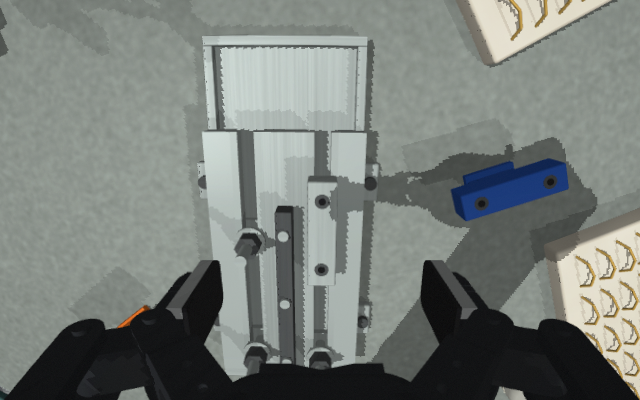

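The wrist view shows the bar at about x 308-337, y 177-285, with holes at (322,202) and (321,270). The fence end is at (284,207) and the trough edge runs from (203,130) to (366,130).

```bash
python3 - <<'E'
from h import *
import pickle
c=pickle.load(open("w1.pkl","rb"));o=get_obs();T=o["tcp_pos"];y=o["tool_rot"][2]
tx=np.array([np.cos(y),np.sin(y)]);ty=np.array([np.sin(y),-np.cos(y)])
for n,p,z in [("hole+",(322,202),.0595),("hole-",(321.5,269.5),.0595),("bar+L",(308,179),.0595),("bar+R",(336,179),.0595),("fenceL",(276,207),.054),("fenceR",(293,207),.054),("trL",(203,130.5),.034),("trR",(366,130.5),.034),("rim+L",(203,37),.018),("rim+R",(368,37),.018)]:
    w=onz(c,p,z); d=w[:2]-T[:2]; print(n,w.round(4),"tool x,y cm",(100*d@tx).round(2),(100*d@ty).round(2))
E
```

```text
hole+ [0.5579 0.242  0.0595] tool x,y cm -0.54 -0.05
hole- [0.5415 0.1848 0.0595] tool x,y cm -6.48 -0.1
bar+L [0.5525 0.2628 0.0595] tool x,y cm 1.33 -1.13
bar+R [0.5734 0.257  0.0595] tool x,y cm 1.32 1.03
fenceL [0.5205 0.2463 0.054 ] tool x,y cm -1.12 -3.78
fenceR [0.5337 0.2426 0.054 ] tool x,y cm -1.13 -2.4
trL [0.478  0.3202 0.034 ] tool x,y cm 4.86 -9.85
trR [0.607  0.2836 0.034 ] tool x,y cm 4.79 3.56
rim+L [0.4989 0.3918 0.018 ] tool x,y cm 12.32 -9.76
rim+R [0.6283 0.3545 0.018 ] tool x,y cm 12.19 3.71
```

```bash
python3 -m crank '[[-1,[0.4,-0.07,4.5],[0,0,0]],[-1,[0,0,4.5],[0,0,0]],[-1,[0,0,3.5],[0,0,0]],[-1,[0,0,1.3],[0,0,0]],[-1,[0,0,0],[0,0,0]],[1,[0,0,0],[0,0,0]],[1,[0,0,0],[0,0,0]],[1,[0,0,0],[0,0,0]],[1,[0,0,0],[0,0,0]],[1,[0,0,0],[0,0,0]]]'
```

```text
time_s: 2.58
tcp_pos: [0.5609, 0.2514, 0.1128]
tool_rot: [3.14, -0.001, 1.297]
contact_force: [-0.9, -0.4, 6.9]
grip_width: 0.023
grip_force: 61.1
```

```bash
python3 -m crank '[[1,[0,0,-0.1],[0,0,0]],[1,[1,0,0],[0,0,0]],[1,[1.7,0,0],[0,0,0]],[1,[2,0,0],[0,0,0]],[1,[2,0,0],[0,0,0]],[1,[2,0,0],[0,0,0]],[1,[2,0,0],[0,0,0]],[1,[1,0,0],[0,0,0]],[1,[0,0,0],[0,0,0]],[1,[0,0,0],[0,0,0]]]'
```

```text
time_s: 3.82
tcp_pos: [0.5919, 0.365, 0.113]
tool_rot: [3.141, -0.002, 1.297]
contact_force: [0.0, 2.6, 0.4]
grip_width: 0.0227
grip_force: 60.7
```

```bash
python3 -m crank '[[-0.4,[0,0,0],[0,0,0]],[-0.4,[0,0,0],[0,0,0]],[-0.4,[0,0,0],[0,0,0]],[-0.4,[0,0,-3],[0,0,0]],[-0.4,[0,0,-5],[0,0,0]],[-0.4,[-3.9,0,-4],[0,0,0]],[-0.4,[0,0,0],[0,0,0]]]'
python3 - <<'E'
from h import *
import pickle
o=get_obs();print(o["tcp_pos"],o["tool_rot"])
c=optics.capture("wrist");pickle.dump((c,o),open("w2.pkl","wb"));save(c,"pics/w2.png")
E
```

```text
time_s: 4.7
tcp_pos: [0.5837, 0.3234, 0.2371]
tool_rot: [3.136, -0.003, 1.293]
contact_force: [0.8, 0.5, -1.0]
grip_width: 0.0602
grip_force: 0.0
[0.58367778 0.32341634 0.2371276 ] [ 3.13598103 -0.00315653  1.29252397]
```

View pics/w2.png

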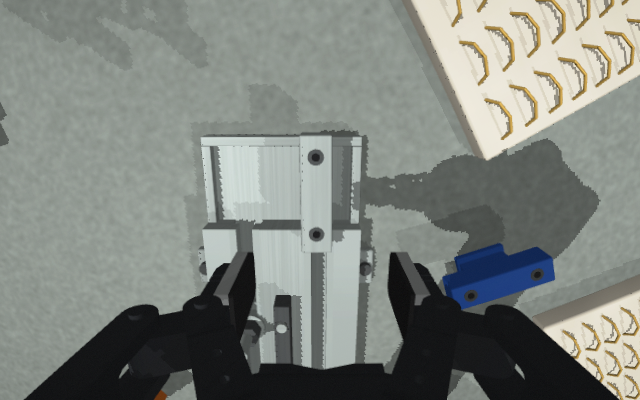

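The stop now stands over the trough, with holes at (316,157) and (316,234) and the trough edge at row about 226.

```bash
python3 - <<'E'
from h import *
import pickle
c,o=pickle.load(open("w2.pkl","rb"));o=get_obs();T=o["tcp_pos"];y=o["tool_rot"][2];print(T)
tx=np.array([np.cos(y),np.sin(y)]);ty=np.array([np.sin(y),-np.cos(y)])
for n,p,z in [("hole+",(316,157.5),.0595),("hole-",(316.5,234),.0595),("trL",(204,223),.034),("trR",(361,227),.034)]:
    w=onz(c,p,z); d=w[:2]-T[:2]; print(n,w.round(4),"tool x,y cm",(100*d@tx).round(2),(100*d@ty).round(2))
E
```

```text
[0.58253161 0.32480518 0.23486145]
hole+ [0.589  0.3559 0.0595] tool x,y cm 3.17 -0.22
hole- [0.5728 0.2987 0.0595] tool x,y cm -2.78 -0.23
trL [0.4805 0.3247 0.034 ] tool x,y cm -2.79 -9.81
trR [0.6077 0.2844 0.034 ] tool x,y cm -3.2 3.53
```

```bash
python3 -m crank '[[-0.4,[0.2,-0.15,4.5],[0,0,0]],[-0.4,[0,0,4.5],[0,0,0]],[-0.4,[0,0,3],[0,0,0]],[-0.4,[0,0,1.3],[0,0,0]],[-0.4,[0,0,0],[0,0,0]],[1,[0,0,0],[0,0,0]],[1,[0,0,0],[0,0,0]],[1,[0,0,0],[0,0,0]],[1,[0,0,0],[0,0,0]]]'
```

```text
time_s: 5.88
tcp_pos: [0.5814, 0.3289, 0.1015]
tool_rot: [3.14, -0.002, 1.297]
contact_force: [0.9, -0.5, 5.7]
grip_width: 0.023
grip_force: 59.9
```

```bash
python3 -m crank '[[1,[0,0,-2],[0,0,0]],[1,[0,0,-4],[0,0,0]],[1,[0,0,-5],[0,0,0]],[1,[0,0,-5],[0,0,0]],[1,[0,0,-5],[0,0,0]],[1,[0,0,-2],[0,0,-0.152]],[1,[0,0,0],[0,0,-0.152]],[1,[0,0,0],[0,0,-0.153]],[1,[0,0,0],[0,0,0]]]'
python3 -m crank '[[1,[-2,-0.5,0],[0,0,0]],[1,[-4,-1,0],[0,0,0]],[1,[-5,-1.3,0],[0,0,0]],[1,[-5,-1.3,0],[0,0,0]],[1,[-5,-1.3,0],[0,0,0]],[1,[-5,-1.3,0],[0,0,0]],[1,[-5,-1.3,0],[0,0,0]],[1,[-5,-1.3,0],[0,0,0]],[1,[-5,-1.3,0],[0,0,0]],[1,[-5,-1.3,0],[0,0,0]]]'
python3 -m crank '[[1,[-5,-1.3,0],[0,0,0]],[1,[-5,-1.3,0],[0,0,0]],[1,[-4,-1,0],[0,0,0]],[1,[-2,-0.6,0],[0,0,0]],[1,[0,0,0],[0,0,0]],[1,[0,0,0],[0,0,0]]]'
python3 - <<'E'
from h import *
import pickle
o=get_obs();print(o["tcp_pos"],o["tool_rot"])
c=optics.capture("wrist");pickle.dump((c,o),open("w3.pkl","wb"));save(c,"pics/w3.png")
E
```

```text
time_s: 7.0
tcp_pos: [0.5803, 0.328, 0.3304]
tool_rot: [-3.141, -0.0, 1.752]
contact_force: [0.3, -0.5, -1.9]
grip_width: 0.0231
grip_force: 59.1
time_s: 8.25
tcp_pos: [0.5458, -0.1484, 0.3303]
tool_rot: [3.142, 0.0, 1.75]
contact_force: [0.6, 0.6, -2.4]
grip_width: 0.023
grip_force: 59.1
time_s: 9.0
tcp_pos: [0.5356, -0.3083, 0.3298]
tool_rot: [3.141, -0.002, 1.756]
contact_force: [0.5, 1.2, -1.7]
grip_width: 0.023
grip_force: 59.1
[ 0.53557857 -0.30828193  0.32981419] [ 3.14127731e+00 -1.59855074e-03  1.75592404e+00]
```

View pics/w3.png

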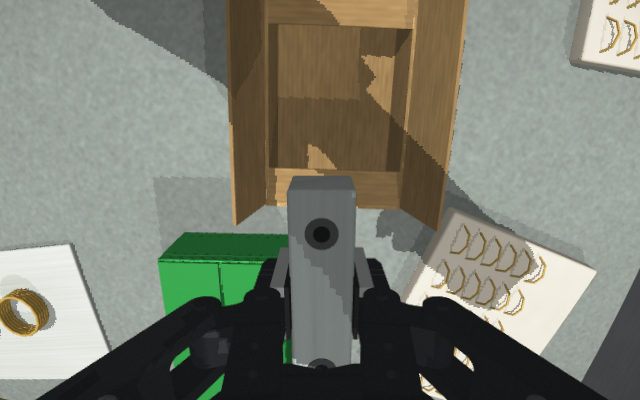

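The wrist view shows the cardboard carton with its near rim corners at (267,206) and (398,209). The short flaps' inner edges are at rows 170 and 25. The flap tips are at (234,225) on the left and (440,230) on the right, and the stop is held upright.

```bash
python3 - <<'E'
from h import *
import pickle
c,o=pickle.load(open("w3.pkl","rb"));o=get_obs();T=o["tcp_pos"];y=o["tool_rot"][2];print(T)
P={n:onz(c,p,.0765) for n,p in dict(nl=(267,206),nr=(398,209),inl=(270,169),inr=(401,172),fl=(268,23),fr=(410,29)).items()}
for n in P: print(n,P[n].round(4))
for a,b in(("nl","nr"),("inl","inr"),("fl","fr"),("inl","fl"),("inr","fr"),("nl","fl")):
    d=P[b]-P[a];print(a,b,np.linalg.norm(d).round(4),np.degrees(np.arctan2(d[1],d[0])).round(2))
cen=(P["inl"]+P["inr"]+P["fl"]+P["fr"])[:2]/4;print("centre from mouth",cen)
yw=np.radians(10.5)
for yw in np.radians([9.5,10.5]):
  X=np.array([np.cos(yw),np.sin(yw)]);Y=np.array([-X[1],X[0]])
  nm=(P["nl"]+P["nr"])[:2]/2;print("centre from near edge",nm+Y*.102)
  C=cen
  for s,p in((-1,(234,225)),(1,(440,230))):
    oo,d=ray(c,p)
    # intersect with plane carton y=-.100
    t=(-.1-(oo[:2]-C)@Y)/(d[:2]@Y);w=oo+t*d;q=(w[:2]-C)@X
    print(s,"tip carton x",q,"z",w[2],"len",np.hypot(abs(q)-.066,w[2]-.0765),"ang",np.arctan2(w[2]-.0765,.066-abs(q)))
tx=np.array([np.cos(y),np.sin(y)]);ty=np.array([np.sin(y),-np.cos(y)]);d=cen-T[:2];print("to centre tool cm",100*d@tx,100*d@ty)
E
```

```text
[ 0.53576809 -0.30812973  0.32989184]
nl [ 0.4875 -0.3458  0.0765]
nr [ 0.6154 -0.3252  0.0765]
inl [ 0.4851 -0.3085  0.0765]
inr [ 0.6091 -0.2884  0.0765]
fl [ 0.4644 -0.1814  0.0765]
fr [ 0.5864 -0.1631  0.0765]
nl nr 0.1296 9.16
inl inr 0.1256 9.25
fl fr 0.1234 8.52
inl fl 0.1289 99.25
inr fr 0.1273 100.27
nl fl 0.1661 97.98
centre from mouth [ 0.53625926 -0.2353354 ]
centre from near edge [ 0.53461328 -0.2349179 ]
-1 tip carton x -0.0854734328103357 z 0.13263959040405354 len 0.059421109011474696 ang 1.9046846707035516
1 tip carton x 0.08542774439417278 z 0.1363350370740538 len 0.06291000646875429 ang 1.8847463978972274
centre from near edge [ 0.53286011 -0.23522703]
-1 tip carton x -0.08827757886624264 z 0.128682388794654 len 0.05673880700594692 ang 1.9742900554460636
1 tip carton x 0.08227757015511246 z 0.14004745660297796 len 0.06559907416162195 ang 1.8215531600245933
to centre tool cm 7.145115443259704 1.3927984969278344
```

```bash
python3 -m crank '[[1,[3.5,0.7,0],[0,0,0]],[1,[3.65,0.7,0],[0,0,0.023]],[1,[0,0,0],[0,0,0]],[1,[0,0,4],[0,0,0]],[1,[0,0,4],[0,0,0]],[1,[0,0,4],[0,0,0]],[1,[0,0,3.5],[0,0,0]],[1,[0,0,3],[0,0,0]],[1,[0,0,2],[0,0,0]],[1,[0,0,1.5],[0,0,0]]]'
python3 -m crank '[[1,[0,0,0.8],[0,0,0]],[1,[0,0,0.3],[0,0,0]],[1,[0,0,0.2],[0,0,0]],[1,[0,0,0],[0,0,0]]]'
```

```text
time_s: 10.3
tcp_pos: [0.5362, -0.2374, 0.1092]
tool_rot: [3.141, 0.0, 1.731]
contact_force: [0.9, 1.7, -2.3]
grip_width: 0.0229
grip_force: 59.2
time_s: 10.8
tcp_pos: [0.5363, -0.2378, 0.0976]
tool_rot: [3.14, 0.001, 1.731]
contact_force: [0.3, 0.5, -1.8]
grip_width: 0.023
grip_force: 59.2
```

```bash
python3 -m crank '[[1,[0,0,0.15],[0,0,0]],[1,[0,0,0.1],[0,0,0]],[1,[0,0,0],[0,0,0]]]'
```

```text
time_s: 11.18
tcp_pos: [0.5364, -0.238, 0.0974]
tool_rot: [3.14, 0.0, 1.731]
contact_force: [-5.6, 1.9, 18.7]
grip_width: 0.023
grip_force: 62.1
```

Contact with the carton floor. I'll ease off 1 mm, open part way and retreat upwards.

```bash
python3 -m crank '[[1,[0,0,-0.15],[0,0,0]],[0.1,[0,0,0],[0,0,0]],[-0.1,[0,0,0],[0,0,0]],[-0.1,[0,0,0],[0,0,0]],[-0.1,[0,0,0],[0,0,0]],[-0.1,[0,0,0],[0,0,0]],[-0.1,[0,0,-1.5],[0,0,0]],[-0.1,[0,0,-3],[0,0,0]],[-0.1,[0,0,-4],[0,0,0]],[-0.1,[0,0,-5],[0,0,0]]]'
python3 - <<'E'
from h import *
import pickle
c=optics.capture("side");pickle.dump(c,open("s4.pkl","wb"))
cv2.imwrite("pics/s4.png",cv2.resize(cv2.cvtColor(c["image"],cv2.COLOR_RGB2BGR)[90:260,200:400],None,fx=3,fy=3,interpolation=cv2.INTER_CUBIC))
E
```

```text
time_s: 12.42
tcp_pos: [0.5355, -0.2375, 0.2326]
tool_rot: [-3.141, -0.0, 1.731]
contact_force: [0.1, -0.5, -0.4]
grip_width: 0.0471
grip_force: 0.0
```

View pics/s4.png

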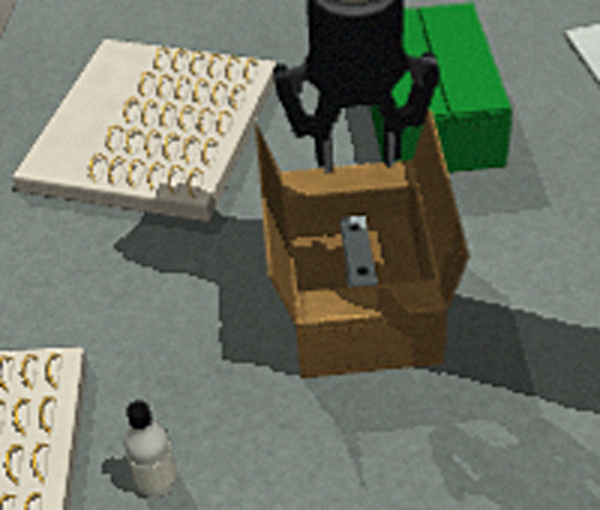

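The stop stands upright inside the carton at crop (357,250), and both flaps are open. Next I'll shut the fingers and sweep flap a from outside.

```bash
python3 -m crank '[[1,[0,0,-2],[0,0,0]],[1,[0,-3,0],[0,0,0]],[1,[0,-4,0],[0,0,0]],[1,[0,-4,0],[0,0,0]],[1,[0,-3,0],[0,0,0]],[1,[0,0,0],[0,0,0]],[1,[0,0,3],[0,0,0]],[1,[0,0,4],[0,0,0]],[1,[0,0,0],[0,0,0]]]'
```

```text
time_s: 13.6
tcp_pos: [0.3972, -0.259, 0.1793]
tool_rot: [-3.138, -0.003, 1.732]
contact_force: [-0.3, -0.8, -0.3]
grip_width: 0.0001
grip_force: 0.0
```

```bash
python3 -m crank '[[1,[0,2,0],[0,0,0]],[1,[0,2,0],[0,0,0]],[1,[0,2,0],[0,0,0]],[1,[0,2,0],[0,0,0]],[1,[0,2,0],[0,0,0]],[1,[0,2,0],[0,0,0]],[1,[0,0,0.8],[0,0,0]],[1,[0,0,0.8],[0,0,0]],[1,[0,0,0.5],[0,0,0]],[1,[0,0,0],[0,0,0]]]'
```

```text
time_s: 14.85
tcp_pos: [0.5153, -0.241, 0.1593]
tool_rot: [-3.14, -0.001, 1.73]
contact_force: [-0.1, -0.4, 0.2]
grip_width: 0.0001
grip_force: 0.0
```

```bash
python3 -m crank '[[1,[0,0,0.4],[0,0,0]],[1,[0,0,0.2],[0,0,0]],[1,[0,0,0.2],[0,0,0]],[1,[0,0,0],[0,0,0]]]'
```

```text
time_s: 15.35
tcp_pos: [0.5163, -0.241, 0.1522]
tool_rot: [3.141, 0.0, 1.731]
contact_force: [-0.5, -0.4, 2.0]
grip_width: 0.0
grip_force: 1.5
```

```bash
python3 -m crank '[[1,[0,0,-3],[0,0,0]],[1,[0,0,-4],[0,0,0]],[1,[0,0,-3],[0,0,0]],[1,[0,4,0],[0,0,0]],[1,[0,5,0],[0,0,0]],[1,[0,5,0],[0,0,0]],[1,[0,2.1,0],[0,0,0]],[1,[0,0,3],[0,0,0]],[1,[0,0,4],[0,0,0]],[1,[0,0,0],[0,0,0]]]'
python3 -m crank '[[1,[0,-2,0],[0,0,0]],[1,[0,-2,0],[0,0,0]],[1,[0,-2,0],[0,0,0]],[1,[0,-2,0],[0,0,0]],[1,[0,-2,0],[0,0,0]],[1,[0,-2,0],[0,0,0]],[1,[0,0,0.8],[0,0,0]],[1,[0,0,0.8],[0,0,0]],[1,[0,0,0.5],[0,0,0]],[1,[0,0,0],[0,0,0]]]'
python3 -m crank '[[1,[0,0,0.4],[0,0,0]],[1,[0,0,0.2],[0,0,0]],[1,[0,0,0],[0,0,0]]]'
```

```text
time_s: 16.6
tcp_pos: [0.6728, -0.2144, 0.1779]
tool_rot: [-3.134, -0.003, 1.731]
contact_force: [-0.4, -0.2, 0.5]
grip_width: 0.0003
grip_force: 0.0
time_s: 17.85
tcp_pos: [0.5568, -0.2339, 0.16]
tool_rot: [-3.141, -0.001, 1.731]
contact_force: [-0.3, -0.6, 0.3]
grip_width: 0.0001
grip_force: 0.0
time_s: 18.23
tcp_pos: [0.5565, -0.2343, 0.1547]
tool_rot: [-3.141, -0.0, 1.731]
contact_force: [1.1, 0.1, -0.3]
grip_width: -0.0002
grip_force: 0.0
```

```bash
python3 -m crank '[[1,[0,0,0.2],[0,0,0]],[1,[0,0,0.1],[0,0,0]],[1,[0,0,0],[0,0,0]]]'
python3 -m crank '[[1,[0,0,-3],[0,0,0]],[1,[0,0,-5],[0,0,0]],[1,[0,0,-5],[0,0,0]],[1,[0,0,-5],[0,0,0]],[1,[0,0,0],[0,0,0]],[1,[0,0,0],[0,0,0]]]'
python3 - <<'E'
from h import *
im=[cv2.resize(cv2.cvtColor(optics.capture(n)["image"],cv2.COLOR_RGB2BGR)[y:y+170,x:x+200],None,fx=2,fy=3,interpolation=cv2.INTER_CUBIC) for n,x,y in(("side",200,90),("scene",220,140))]
cv2.imwrite("pics/end.png",np.hstack(im))
E
```

```text
time_s: 18.6
tcp_pos: [0.5566, -0.2344, 0.1522]
tool_rot: [3.141, 0.0, 1.731]
contact_force: [0.0, 0.7, 2.7]
grip_width: -0.0
grip_force: 1.6
time_s: 19.35
tcp_pos: [0.5562, -0.2341, 0.3313]
tool_rot: [-3.141, -0.0, 1.731]
contact_force: [0.1, -0.8, -0.8]
grip_width: 0.0001
grip_force: 0.0
```

View pics/end.png

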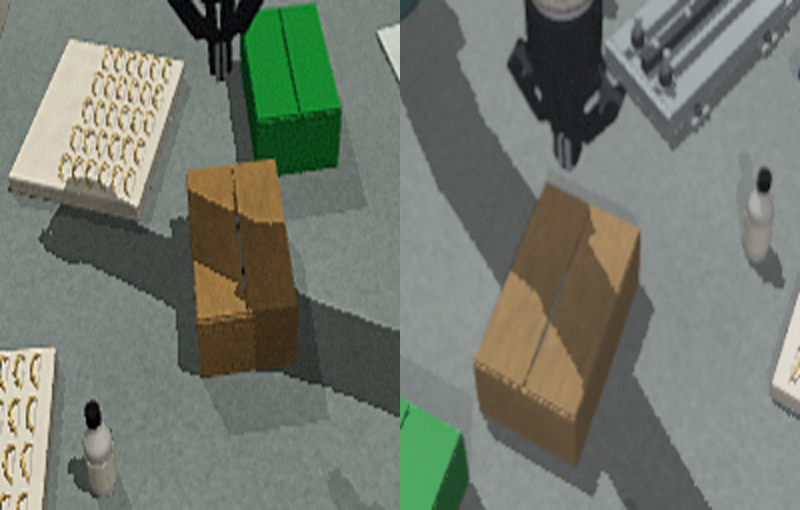

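Both flaps lie flat with the seam closed, at left (240,230) and right (555,310). The glue bottle is still standing and the robot is clear of everything.

```bash
python3 -c "
from bench import job
print(job.job_done())"
```

```text
the job is handed in; nothing more can be done
None
```

The job is handed in at about 19 s of the 58 s allowed: the stop was slid to the trough, lifted out and set down upright in the carton, and both long flaps are folded shut; the glue bottle still stands where it was, I kept clear of the clamp bolts but did not re-measure them, and the hand-in returned no verdict.

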